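# Dock the wheeled vial caddy

## Robot

A 7-joint arm with a two-finger parallel gripper is mounted at the origin on the work surface. World frame = base frame: x ahead of the robot, y to its left, z up, the work surface at z = 0. Lengths are in m, angles in degrees, forces in N, time in s.
With the tool pointing down it reaches from about 0.35 to 0.9 m from the base axis. Payload 7.2 kg.
Tool frame: the origin (TCP) lies at the very end of the fingers, on their centre line; the grasp point (between the pads) lies 19 mm behind it; z points along the fingers, y is the line along which they close (so a half turn about z gives the same grasp; the last joint's range is limited). The gripper opens to 85 mm and grips with 20 to 120 N. Pads are 22 mm wide; open, the fingers measure 114 mm over their backs; the gripper's body (76 mm by 85 mm) begins 54 mm behind the grasp point. The pads swing forward as they close: fully open they stand 13 mm farther back than shut.
Start: joints at [60.436, 23.554, -0.728, 91.456, 0.321, 64.991, -4.71], TCP at [0.271, -0.563, 0.231] pointing down, gripper open.
Joint ranges: [-169.25, 169.25], [-16.82, 113.86], [-84.01, 82.57], [7.8, 145.47], [-59.2, 239.2], [7.22, 106.19], [-163.78, 163.78]. Speed limits (degrees/s): [136.94, 136.94, 172.46, 172.46, 180, 180, 180].

## Interface

Orientations are given as [roll, pitch, yaw] about the fixed x, y, z axes, in that order (R = Rz(yaw) Ry(pitch) Rx(roll)).
In Python, from plant import ctrl, viewer, order, spotter gives the robot as it stands. The module is installed in compiled form; this text tells all that it offers.
- The arm moves only by the shell command python3 -m crank 'ROWS' [FORCE]. ROWS is JSON, a list of rows, each a list of 7 numbers: the closure in counts, from 0 (fully open) to 255 (shut), then the shift along the tool's x, y, z in mm, then the turn, a rotation vector about the tool's x, y, z in rad. In form: [[gripper, tx, ty, tz, wx, wy, wz], ...]. A call has 1 to 10 rows; each row shifts and turns the commanded pose from where the row before left it, along the tool's axes as they then stand; what a row does not reach is not made up. A row lasts 1/8 s, in which the tool goes at most 62.5 mm and 10.7 degrees, less where a joint would pass 70% of its speed; a pose out of reach is approached as far as the arm can. A call with a gripper value outside its range is refused whole. The fingers move at their own pace and stop on an object; FORCE is the grip in N (left out, the last holds). Time passes only in rows, so rows that do not move let the fingers close. It gives the time, the measured TCP pose, the force, the opening and the grip force at its end, in the units of the state.
- ctrl.get_state(): the state, without advancing time (a new reading comes with each control period).
- viewer.camera(name): name is "scene" or "side" or "wrist"; returns (picture, depth): 400x640x3 uint8, red, green, blue; 400x640 float32, m along the optical axis (not along the pixel's ray), 0 where there is no reading.
- viewer.camera_model(name): a dict with "fx", "fy", "cx", "cy" (pixels), "T" (4x4, takes a point from camera to world coordinates). Camera axes: x right, y down, z forward; pixel columns grow to the right and rows downward; lengths in m; the calibration is good to about 2 mm. A picture is of the moment at which its call begins: read the wrist's pose just before it. camera_model takes no time and is no camera call; for the wrist camera it gives the pose at the moment of the call.
- order.close_job(): hands the job in; it is judged then, once.
Trained networks look in the newest picture that a camera, given by its name, has taken for a name from the list of things; names that differ only in an ending like _2 or _b are one class to them, and where a whole thing is asked for, a point or a joint stands for the part that bears it (a point fixed in the world has none). Each returns a list of dicts, best first, with "p" (0 to 1); they miss things now and then, are a little off and sometimes report something else, mostly with a low value. They report only what shows in the picture. A call takes as long as a camera call. They do not tell look-alikes from the thing itself.
- spotter.spot_in(name, camera): "xyz" ([x, y, z] in m, in world coordinates, good to about 4 mm: the middle of the surface that is visible of it).
- spotter.cut_out(name, camera): "region" (400x640 bool, what is visible of it).
- spotter.pinpoint(name, camera): "xyz" ([x, y, z] in m, in world coordinates, good to about 4 mm: a listed point, or the origin of a listed thing).
The state is a dict: "time_s": time; "joints": joint angles; "dq": joint speeds; "effort": joint torques, N m; "tcp_pos": TCP position; "orientation": TCP orientation; "contact_force": force on the tool from outside, world axes, zero at the start; "ft_torque": the same for the moment, N m; "gripper_width": finger opening in m; "grip_force": force on a finger pad.
Only numpy, scipy, OpenCV 4.12 (cv2) and the standard library are available. Lean on these libraries where they do the work, as an engineer would, in place of code of your own. Each camera call takes 0.05 s, during which the arm holds its last target. There are 200 camera calls.

## Task

Push the little wheeled vial caddy forwards, at first straight ahead until both of its front swivel castors trail straight behind their pivots, then steer it into the outlined bay of the docking block and press it home, so that the ball on its nose snaps into the catch and its nose bears on the two rubber stops. Once it is home keep leaning on its tail with about 10 N (never as much as 25 N on the caddy) for one second, then let go and draw the hand clear. Never lift or tip the caddy, keep the two jars standing in it, and leave the other glassware alone.

Things in the scene. Friction and masses are not known exactly. Their poses are not given: they have to be found in the camera images.
- caddy: white plastic tray caddy on four 24 mm black wheels, loose, 0.6 to 1 kg loaded; rolls with about 1 N. Origin on the bench under the tray's middle; +x to its nose, +y to its left, +z up. Tray 150 mm long (x -75 to +75), 104 wide, underside 30 and floor top 36 mm above the bench; all four walls rise to 70 mm
- caddy_tail (a point): middle of the outer face of the tail wall (x = -75, y = 0, 55 mm up in the caddy's frame; axes as the caddy's). The wall is flat and upright, 104 mm wide, 30 to 70 mm above the bench: push here, low, e.g. with two spread fingertips level with the wall (tips some 45 mm up, so that only they touch)
- rear_axle (a point): middle of the rear axle (x = -50, y = 0, 12 mm up in the caddy's frame). The two rear wheels, at y = +-42 mm, cannot swivel and grip sideways, so the caddy rolls along its own x here and turns about points on this axle's line
- caddy_nose (a point): middle of the flat nose face (x = +75, y = 0, 48 mm up in the caddy's frame; axes as the caddy's); this face meets the stops
- stud_ball (a point): centre of the 12 mm steel ball at the end of a 6 mm thick stud that sticks out of the nose: x = +111, y = 0, 48 mm up in the caddy's frame
- castor_hub_left (a point): centre of the left front castor's wheel. The castor swivels freely about an upright pivot at x = +45, y = +36 mm in the caddy's frame, this point 14 mm from it and 12 mm up: at x = +31, y = +36 when the castor trails straight, elsewhere on that circle when turned. It swings round within some 60 mm of rolling
- castor_hub_right (a point): centre of the right front castor's wheel. The castor swivels freely about an upright pivot at x = +45, y = -36 mm in the caddy's frame, this point 14 mm from it and 12 mm up: at x = +31, y = -36 when the castor trails straight, elsewhere on that circle when turned. It swings round within some 60 mm of rolling
- dock: grey docking block fixed to the bench, 65 mm deep, 124 wide, 66 high; +x points into it, the way the caddy drives in. Origin on the bench, midway between two round black rubber stops (22 mm, 44 either side, 47 up) in their foremost plane. Stops and catch are clamped together 0 to 9 mm deeper than that, differently each time, unmeasured: feel for them. Taped black outline before it: the bay
- catch (a point): midway between two sprung white rollers (12 mm thick, 8 mm apart) at x = +32, y = 0, 48 mm up in the dock's frame (0 to 9 mm deeper, like the stops). An open funnel leads in, 40 mm wide 4 mm behind the stops' faces, 17 mm at 23. The ball needs about 6 to 9 N to pass, then snaps on and stays caught; next the nose meets the almost rigid stops. Home: nose on the stops, axes parallel to the dock's
- vial_a: closed jar with a white lid, 42 mm in diameter, 85 mm high, 0.08 to 0.15 kg, standing loose in the front pocket of the caddy on its left; origin at the centre of its underside
- vial_b: closed jar with a black lid, 42 mm in diameter, 85 mm high, 0.08 to 0.15 kg, standing loose in the front pocket of the caddy on its right; origin at the centre of its underside
- beaker: glass beaker, 80 mm across, 95 mm high, bystander; origin at the centre of its underside
- reagent: clear reagent bottle with a blue cap, 72 mm across, 125 mm high, bystander; origin at the centre of its underside
- tube_rack: white tube rack, 60 x 140 mm, 83 mm high with its tubes, bystander; origin at the centre of its underside
Things that resemble listed ones, but are neither listed nor needed, are in the scene too. Leave any turquoise look-alike of the caddy alone.

How it is judged (in metres and radians):
On the way, in this order (a step that is already met when the one before it is completed fails the run):
1. the caddy has been rolled 30 mm or more and both castors trail straight (each wheel within about 23 degrees of straight behind its pivot) before its nose comes within 60 mm of the stops (x of each of castor_hub_left, castor_hub_right in the frame of caddy below 0.0335 m and y of castor_hub_left in the frame of caddy between 0.0305 and 0.0415 m and y of castor_hub_right in the frame of caddy between -0.0415 and -0.0305 m and distance of caddy from where it was at the start of the episode above 0.03 m and x of caddy_nose in the frame of dock below -0.06 m), for 0.1 s.
2. the caddy is home in the catch (nose bearing on the stops, within 5 mm of the middle, square within 0.06 rad) while the fingers lean on it with 7 to 13 N for half a second (x of caddy_nose in the frame of dock above -0.001 m and y of caddy_nose in the frame of dock between -0.005 and 0.005 m and angle between the x axis of caddy and the x axis of dock, either way round below 0.06 rad and contact force between the fingers and caddy between 7 and 13 N), for 0.5 s.
At the end, for the whole second after the job is handed in: the caddy rests level in the catch, nose bearing on the stops (at most 1 mm short of the dock's origin plane), within 5 mm of the middle, square within 0.06 rad, both jars upright on its floor, the hand clear (x of caddy_nose in the frame of dock above -0.001 m and y of caddy_nose in the frame of dock between -0.005 and 0.005 m and angle between the x axis of caddy and the x axis of dock, either way round below 0.06 rad and linear speed of caddy below 0.01 m/s and angle between caddy's own z axis and vertical below 0.05 rad and angle between each of vial_a, vial_b's own z axis and vertical below 0.15 rad and z of vial_a in the frame of caddy between 0.03 and 0.045 m and z of vial_b in the frame of caddy between 0.03 and 0.045 m); the robot touches nothing.
It fails at once if 25 N or more between the fingers and the caddy (contact force between the fingers and caddy above 25 N).
It fails at once if the caddy is tipped by more than 0.15 rad or lifted by more than 10 mm (angle between caddy's own z axis and vertical above 0.15 rad or height (world z) of caddy above 0.01 m).
It fails at once if a jar in the caddy falls over (angle between any of vial_a, vial_b's own z axis and vertical above 0.5 rad).
It fails at once if the beaker, reagent bottle or tube rack is moved by more than 20 mm (distance of any of beaker, reagent, tube_rack from where it was at the start of the episode above 0.02 m).
It also fails if it takes over 70 s, if anything falls off the work surface, if the arm or the gripper's body presses on something with over 40 N, if the wrist force passes 120 N, or if a joint passes its speed limit or range.

## Working session

There is one attempt and no reset: what is moved stays moved. The work goes in short steps, Python scripts to look and compute and a shell command to move; the robot and the scene stay as the last step left them, time stands still between calls to the robot, and variables do not carry over. Pictures are saved under pics/ and viewed, at most 10 in all, crops included, and the job is handed in when it is done.

```bash
mkdir -p pics; cat > h.py <<'E'
import numpy as np,cv2
from plant import ctrl,viewer,order,spotter
def snap(c,f):
    p,d=viewer.camera(c); cv2.imwrite('pics/'+f,p[:,:,::-1]); return p,d
def px(c,p):
    m=viewer.camera_model(c);q=np.linalg.inv(m['T'])@np.r_[p,1];return [int(m['fx']*q[0]/q[2]+m['cx']),int(m['fy']*q[1]/q[2]+m['cy'])]
E
python3 - <<'E'
from h import *
s=ctrl.get_state();print(s)
for c in ['scene','side']:
    snap(c,c+'1.png')
    for n in ['caddy','dock','caddy_tail','rear_axle','caddy_nose','stud_ball','castor_hub_left','castor_hub_right','catch','vial_a','vial_b','beaker','reagent','tube_rack']:
        print(c,n,[(np.round(r['xyz'],3).tolist(),round(r['p'],2),px(c,r['xyz'])) for r in spotter.pinpoint(n,c)])
E
```

```text
{'time_s': 0.0, 'joints': array([60.43736718, 23.60183446, -0.72837383, 91.50272801,  0.32041052,
       64.99099765, -4.70895324]), 'dq': array([-0.06162912,  0.05107404, -0.05996623,  0.02435601, -0.00757622,
        0.0547408 , -0.03360109]), 'effort': array([ 7.52885244e-04, -6.00627494e+01,  6.82646502e-01, -2.99415028e+01,
        1.38887664e-02,  1.06744620e-02, -2.19552129e-05]), 'tcp_pos': array([ 0.27034861, -0.56296109,  0.23044274]), 'orientation': array([-1.79906681e+02,  6.21090602e-03,  2.56570688e+01]), 'contact_force': array([-0.27119053,  0.11650869, -0.04622905]), 'ft_torque': array([ 0.01207494,  0.05144824, -0.01621555]), 'grip_force': 0.0, 'gripper_width': 0.08564130456951832}
scene caddy [([0.3, 0.169, -0.001], 0.93, [388, 160])]
scene dock [([0.522, -0.287, 0.002], 0.92, [212, 222])]
scene caddy_tail [([0.249, 0.22, 0.052], 0.61, [403, 133]), ([0.5, 0.258, 0.056], 0.56, [450, 182]), ([0.75, 0.041, 0.001], 0.41, [381, 288])]
scene rear_axle [([0.268, 0.205, 0.01], 0.64, [398, 150]), ([0.504, 0.231, 0.012], 0.57, [436, 199])]
scene caddy_nose [([0.51, 0.11, 0.04
[... 1529 characters left out ...]
, 0.9, [226, 194]), ([0.513, 0.071, 0.045], 0.76, [288, 184]), ([0.498, 0.256, 0.054], 0.33, [249, 143])]
side castor_hub_left []
side castor_hub_right [([0.298, 0.129, 0.009], 0.64, [190, 213]), ([0.468, 0.15, 0.011], 0.38, [256, 182])]
side catch [([0.522, -0.314, 0.049], 0.6, [404, 314]), ([0.531, 0.164, 0.039], 0.35, [277, 162])]
side vial_a [([0.485, 0.16, 0.039], 0.71, [260, 169]), ([0.534, 0.159, 0.036], 0.6, [279, 164])]
side vial_b [([0.485, 0.16, 0.039], 0.71, [260, 169]), ([0.534, 0.159, 0.036], 0.6, [279, 164])]
side beaker [([0.754, 0.043, 0.002], 0.9, [378, 173])]
side reagent [([0.781, 0.229, -0.0], 0.7, [345, 136])]
side tube_rack [([0.761, -0.147, -0.002], 0.82, [432, 218])]
```

View pics/scene1.png

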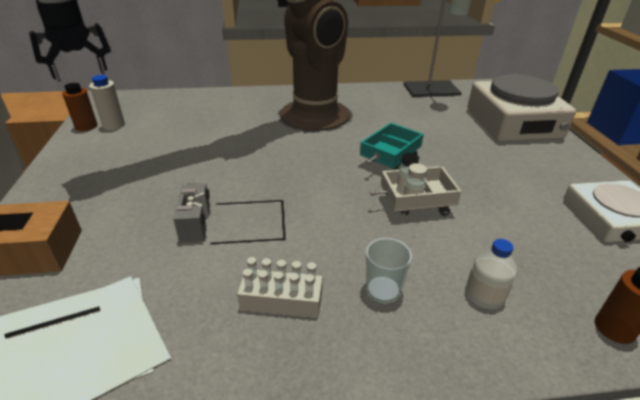

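View pics/side1.png

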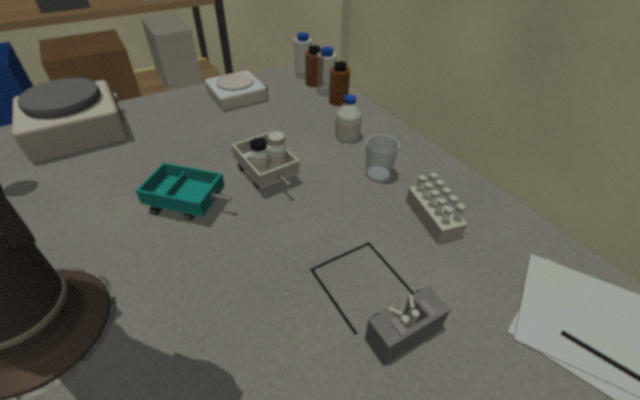

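The white caddy is at (420,190) in the scene picture and (265,160) in side. Its nose points left toward the dock at (192,212). The turquoise look-alike at (392,145) and the loose bottles are not wanted, and neither is the tube rack at (280,290). I choose the white one, with jars. Next I rectify the bay and the caddy rim top-down to get headings; that also serves as the close crop.

```bash
cat >> h.py <<'E'
def warp(c,p,x0,x1,y0,y1,z,s=2000):
    # top-down: col grows with x... image col=(y1-y)*s, row=(x1-x)*s
    m=viewer.camera_model(c);K=np.array([[m['fx'],0,m['cx']],[0,m['fy'],m['cy']],[0,0,1]])
    P=K@np.linalg.inv(m['T'])[:3]
    H=P@np.array([[0,-1/s,x1],[-1/s,0,y1],[0,0,z],[0,0,1]])
    return cv2.warpPerspective(p,H,(int((y1-y0)*s),int((x1-x0)*s)),flags=cv2.INTER_LINEAR|cv2.WARP_INVERSE_MAP)
E
python3 - <<'E'
from h import *
a=[]
for c in ['scene','side']:
    p=cv2.imread(f'pics/{c}1.png')
    a.append(np.vstack([warp(c,p,.42,.62,-.40,-.06,0,1150),warp(c,p,.42,.62,.03,.37,.07,1150)]))
cv2.imwrite('pics/top1.png',np.hstack(a)); print(a[0].shape)
E
```

```text
Traceback (most recent call last):
ValueError: all the input array dimensions except for the concatenation axis must match exactly, but along dimension 1, the array at index 0 has size 391 and the array at index 1 has size 390
```

```bash
sed -i 's/int((y1-y0)\*s),int((x1-x0)\*s)/round((y1-y0)*s),round((x1-x0)*s)/' h.py
python3 - <<'E'
from h import *
a=[]
for c in ['scene','side']:
    p=cv2.imread(f'pics/{c}1.png')
    a.append(np.vstack([warp(c,p,.42,.62,-.40,-.06,0,1150),warp(c,p,.42,.62,.03,.37,.07,1150)]))
cv2.imwrite('pics/top1.png',np.hstack(a)); print(a[0].shape)
E
```

```text
(460, 391, 3)
```

View pics/top1.png

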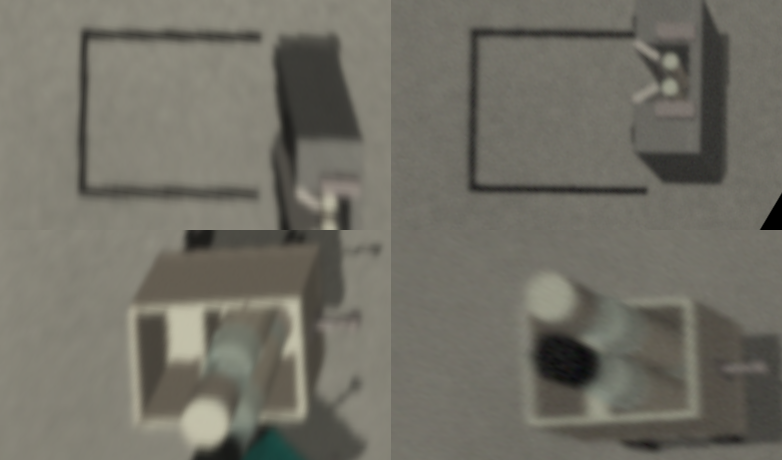

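Rectified views: the bay edges run at about (85,32)-(260,38) and the caddy rim corners are at (130,305) and (306,418). The dock heads about -91°, with its origin near (0.521,-0.287). The white caddy, with a white-lid and a black-lid jar, heads about -87°, with its tail near (0.502,0.254). Now I approach behind the tail.

```bash
cat >> h.py <<'E'
def rows(goal,yaw,n,nturn=None):
    from math import radians as r
    s=ctrl.get_state();p=s['tcp_pos'];ps=s['orientation'][2];nt=nturn or n
    d=(np.array(goal)-p)*1000/n;dy=(yaw-ps)/nt;out=[]
    for i in range(n):
        t=r(ps);x=[np.cos(t),np.sin(t),0];y=[np.sin(t),-np.cos(t),0];w=dy if i<nt else 0
        out.append([round(d@x,1),round(d@y,1),round(-d[2],1),round(-r(w),4)]);ps+=w
    return out
E
python3 -c "
from h import *
for r in rows([.500,.315,.235],93,16,10):print(r)"
```

```text
[np.float64(36.7), np.float64(-43.3), np.float64(-0.2), -0.1175]
[np.float64(41.5), np.float64(-38.7), np.float64(-0.2), -0.1175]
[np.float64(45.8), np.float64(-33.5), np.float64(-0.2), -0.1175]
[np.float64(49.4), np.float64(-27.9), np.float64(-0.2), -0.1175]
[np.float64(52.3), np.float64(-22.0), np.float64(-0.2), -0.1175]
[np.float64(54.5), np.float64(-15.7), np.float64(-0.2), -0.1175]
[np.float64(56.0), np.float64(-9.2), np.float64(-0.2), -0.1175]
[np.float64(56.7), np.float64(-2.5), np.float64(-0.2), -0.1175]
[np.float64(56.6), np.float64(4.1), np.float64(-0.2), -0.1175]
[np.float64(55.7), np.float64(10.7), np.float64(-0.2), -0.1175]
[np.float64(54.1), np.float64(17.2), np.float64(-0.2), -0.0]
[np.float64(54.1), np.float64(17.2), np.float64(-0.2), -0.0]
[np.float64(54.1), np.float64(17.2), np.float64(-0.2), -0.0]
[np.float64(54.1), np.float64(17.2), np.float64(-0.2), -0.0]
[np.float64(54.1), np.float64(17.2), np.float64(-0.2), -0.0]
[np.float64(54.1), np.float64(17.2), np.float64(-0.2), -0.0]
```

```bash
python3 -m crank '[[40,37,-43,0,0,0,-0.1175],[40,42,-39,0,0,0,-0.1175],[40,46,-34,0,0,0,-0.1175],[40,49,-28,0,0,0,-0.1175],[40,52,-22,0,0,0,-0.1175],[40,55,-16,0,0,0,-0.1175],[40,56,-9,0,0,0,-0.1175],[40,57,-3,0,0,0,-0.1175],[40,57,4,0,0,0,-0.1175],[40,56,11,0,0,0,-0.1175]]'
python3 -m crank '[[40,54,17,0,0,0,0],[40,54,17,0,0,0,0],[40,54,17,0,0,0,0],[40,54,17,0,0,0,0],[40,54,17,0,0,0,0],[40,54,17,0,0,0,0],[40,0,0,0,0,0,0]]'
python3 - <<'E'
from h import *
s=ctrl.get_state()
for c in ['wrist']:
    snap(c,c+'1.png')
    for n in ['caddy_tail','rear_axle','caddy']:
        print(c,n,[(np.round(r['xyz'],3).tolist(),round(r['p'],2),px(c,r['xyz'])) for r in spotter.pinpoint(n,c)])
for r in rows([.500,.300,.12],93,4):print([float(v) for v in r])
E
```

```text
time_s: 2.75
tcp_pos: [0.4144, -0.0107, 0.2318]
orientation: [179.9, 0.0, 93.2]
contact_force: [1.3, -0.3, 0.2]
gripper_width: 0.0719
grip_force: 0.0
time_s: 3.62
tcp_pos: [0.498, 0.3216, 0.2309]
orientation: [-179.9, -0.2, 93.3]
contact_force: [-0.2, -0.3, -0.4]
gripper_width: 0.0721
grip_force: 0.0
wrist caddy_tail [([0.246, 0.223, 0.059], 0.83, [71, 257]), ([0.501, 0.259, 0.053], 0.81, [316, 234])]
wrist rear_axle [([0.502, 0.23, 0.014], 0.67, [316, 244]), ([0.263, 0.208, 0.016], 0.55, [114, 251])]
wrist caddy [([0.504, 0.183, 0.002], 0.65, [316, 274]), ([0.303, 0.172, -0.003], 0.63, [157, 272]), ([0.512, 0.104, 0.047], 0.2, [319, 352])]
[-3.8, -0.0, 27.8, -0.0004]
[-3.8, -0.0, 27.8, -0.0004]
[-3.8, -0.0, 27.8, -0.0004]
[-3.8, -0.0, 27.8, -0.0004]
```

View pics/wrist1.png

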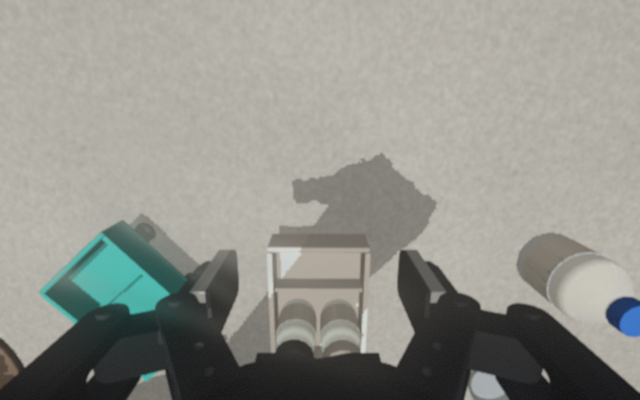

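The wrist view shows the tail edge from (270,235) to (369,235), square and centred between the fingers at columns 215 and 420. I lower here.

```bash
python3 -m crank '[[40,-2,0,38,0,0,0],[40,-2,0,38,0,0,0],[40,-2,0,38,0,0,0],[40,-2,0,38,0,0,0],[40,-2,0,38,0,0,0],[40,0,0,0,0,0,0]]'
python3 -m crank '[[40,-10,0,0,0,0,0],[40,-10,0,0,0,0,0],[40,-5,0,0,0,0,0],[40,-3,0,0,0,0,0],[40,-3,0,0,0,0,0]]'
```

```text
time_s: 4.58
tcp_pos: [0.4986, 0.3034, 0.0393]
orientation: [-179.8, 0.2, 92.9]
contact_force: [-0.6, 0.6, -0.3]
gripper_width: 0.0723
grip_force: 0.0
time_s: 5.2
tcp_pos: [0.5013, 0.2756, 0.0416]
orientation: [180.0, -0.0, 93.0]
contact_force: [0.6, -0.4, 0.6]
gripper_width: 0.0718
grip_force: 0.0
```

```bash
python3 -m crank '[[40,-3,0,0,0,0,0],[40,-3,0,0,0,0,0],[40,-3,0,0,0,0,0],[40,-3,0,0,0,0,0],[40,-4,0,0,0,0,0],[40,-4,0,0,0,0,0],[40,-4,0,0,0,0,0],[40,-4,0,0,0,0,0],[40,-4,0,0,0,0,0],[40,-4,0,0,0,0,0]]'
python3 -m crank '[[40,-5,0,0,0,0,0],[40,-5,0,0,0,0,0],[40,-5,0,0,0,0,0],[40,-5,0,0,0,0,0],[40,-5,0,0,0,0,0],[40,-5,0,0,0,0,0],[40,-5,0,0,0,0,0],[40,-5,0,0,0,0,0],[40,-5,0,0,0,0,0],[40,-5,0,0,0,0,0]]'
python3 - <<'E'
from h import *
for c in ['scene','side']:
    snap(c,c+'2.png')
    for n in ['caddy_tail','caddy','caddy_nose','stud_ball','castor_hub_left','castor_hub_right']:
        print(c,n,[(np.round(r['xyz'],3).tolist(),round(r['p'],2)) for r in spotter.pinpoint(n,c)])
E
```

```text
time_s: 6.45
tcp_pos: [0.5031, 0.2394, 0.0413]
orientation: [180.0, 0.0, 93.0]
contact_force: [-0.0, 1.6, -0.5]
gripper_width: 0.0721
grip_force: 0.8
time_s: 7.7
tcp_pos: [0.5057, 0.1894, 0.0413]
orientation: [180.0, -0.0, 93.0]
contact_force: [-0.1, 1.6, -0.5]
gripper_width: 0.0724
grip_force: 0.8
scene caddy_tail [([0.507, 0.18, 0.055], 0.83), ([0.249, 0.219, 0.051], 0.62)]
scene caddy [([0.513, 0.104, -0.002], 0.65), ([0.301, 0.166, -0.004], 0.62)]
scene caddy_nose [([0.517, 0.03, 0.047], 0.83), ([0.353, 0.12, 0.048], 0.71)]
scene stud_ball [([0.382, 0.088, 0.044], 0.81), ([0.507, 0.153, 0.017], 0.74), ([0.516, -0.006, 0.048], 0.61)]
scene castor_hub_left [([0.524, -0.316, 0.047], 0.58), ([0.55, 0.075, 0.01], 0.51), ([0.345, 0.172, 0.01], 0.41)]
scene castor_hub_right [([0.486, 0.078, 0.04], 0.73)]
side caddy_tail [([0.503, 0.177, 0.053], 0.8), ([0.249, 0.228, 0.056], 0.63)]
side caddy [([0.507, 0.101, -0.001], 0.89), ([0.301, 0.173, -0.002], 0.68)]
side caddy_nose [([0.514, 0.028, 0.047], 0.74), ([0.358, 0.12, 0.044], 0.65)]
side stud_ball [([0.516, -0.011, 0.046], 0.98), ([0.379, 0.09, 0.056], 0.66), ([0.511, 0.151, 0.015], 0.52)]
side castor_hub_left []
side castor_hub_right [([0.298, 0.13, 0.01], 0.48)]
```

```bash
python3 - <<'E'
from h import *
for c in ['scene','side']:
    g=cv2.imread(f'pics/{c}2.png',0); s=2000
    w=warp(c,g,.42,.62,-.40,-.06,0,s).astype(float)
    L=[]
    for r0,r1 in [(30,90),(300,360)]:
        cols=np.arange(165,400); sub=w[r0:r1,cols]; wt=np.clip(np.median(sub,0)-sub-15,0,None)
        ok=wt.sum(0)>20
        rr=r0+(wt*np.arange(r1-r0)[:,None]).sum(0)[ok]/wt.sum(0)[ok]
        X=.62-(rr+.5)/s;Y=-.06-(cols[ok]+.5)/s
        k=np.polyfit(Y,X,1)
        for _ in range(3):
            e=abs(X-np.polyval(k,Y));k=np.polyfit(Y[e<.003],X[e<.003],1)
        L.append(k)
    sub=w[90:300,110:180];wt=np.clip(np.median(sub,1)[:,None]-sub-15,0,None);ok=wt.sum(1)>20
    Y=-.06-(110.5+(wt*np.arange(70)).sum(1)[ok]/wt.sum(1)[ok])/s;X=.62-(90.5+np.arange(210)[ok])/s
    k3=np.polyfit(X,Y,1)
    m=(L[0]+L[1])/2
    print(c,np.round(L,4).tolist(),'back',k3,'yaw',-90-np.degrees(np.arctan(m[0])),'x@-.287',np.polyval(m,-.287),'x@-.14',np.polyval(m,-.14),'width',np.polyval(L[0]-L[1],-.2))
E
```

```text
scene [[0.0158, 0.5922], [0.0141, 0.4554]] back [-0.01735223 -0.12310996] yaw -90.85491794334477 x@-.287 0.5195323352754757 x@-.14 0.5217259046131613 width 0.1364243760887545
side [[0.0159, 0.5941], [0.014, 0.458]] back [-0.01854628 -0.12149863] yaw -90.85748846409945 x@-.287 0.5217473824350896 x@-.14 0.5239475482611764 width 0.13570592039751056
```

```bash
python3 -m crank '[[40,-6,-0.15,0,0,0,-0.0042],[40,-6,-0.15,0,0,0,-0.0042],[40,-6,-0.15,0,0,0,-0.0042],[40,-6,-0.15,0,0,0,-0.0042],[40,-6,-0.15,0,0,0,-0.0042],[40,-6,-0.15,0,0,0,-0.0042],[40,-6,-0.15,0,0,0,-0.0042],[40,-6,-0.15,0,0,0,-0.0042],[40,-6,-0.15,0,0,0,-0.0042],[40,-6,-0.15,0,0,0,-0.0042]]'
python3 -m crank '[[40,-6,0,0,0,0,0],[40,-6,0,0,0,0,0],[40,-6,0,0,0,0,0],[40,-6,0,0,0,0,0],[40,-6,0,0,0,0,0],[40,-6,0,0,0,0,0],[40,-6,0,0,0,0,0],[40,-5,0,0,0,0,0],[40,-3,0,0,0,0,0],[40,-1,0,0,0,0,0]]'
python3 - <<'E'
from h import *
a=[]
for c in ['scene','side']:
    p,_=snap(c,c+'3.png'); p=p[:,:,::-1].copy()
    for n in ['caddy_tail','caddy_nose','stud_ball','castor_hub_left','castor_hub_right','catch','dock']:
        print(c,n,[(np.round(r['xyz'],3).tolist(),round(r['p'],2)) for r in spotter.pinpoint(n,c)])
    a.append(np.hstack([warp(c,p,.44,.61,-.35,.08,.07,900),warp(c,p,.44,.61,-.35,.08,.048,900)]))
cv2.imwrite('pics/top3.png',np.vstack(a))
E
```

```text
time_s: 9.65
tcp_pos: [0.5085, 0.1294, 0.0413]
orientation: [180.0, -0.0, 95.4]
contact_force: [1.4, 1.1, 1.6]
gripper_width: 0.0721
grip_force: 0.8
time_s: 10.9
tcp_pos: [0.5131, 0.0787, 0.0412]
orientation: [-180.0, 0.0, 95.4]
contact_force: [0.1, 0.9, -0.2]
gripper_width: 0.0721
grip_force: 0.7
scene caddy_tail [([0.514, 0.072, 0.057], 0.93), ([0.25, 0.222, 0.052], 0.72)]
scene caddy_nose [([0.35, 0.121, 0.049], 0.85), ([0.532, -0.079, 0.047], 0.6)]
scene stud_ball [([0.529, -0.111, 0.047], 0.71), ([0.383, 0.092, 0.045], 0.69)]
scene castor_hub_left [([0.345, 0.173, 0.011], 0.59), ([0.563, -0.031, 0.009], 0.42)]
scene castor_hub_right []
scene catch [([0.521, -0.318, 0.047], 0.89)]
scene dock [([0.521, -0.285, -0.001], 0.55)]
side caddy_tail [([0.248, 0.228, 0.056], 0.64), ([0.51, 0.067, 0.054], 0.56)]
side caddy_nose [([0.358, 0.12, 0.043], 0.7), ([0.524, -0.081, 0.046], 0.62), ([0.52, 0.042, 0.012], 0.34)]
side stud_ball [([0.5, -0.034, 0.037], 0.7), ([0.534, -0.116, 0.044], 0.66), ([0.378, 0.093, 0.055], 0.58)]
side castor_hub_left [([0.525, -0.315, 0.054], 0.75)]
side castor_hub_right [([0.487, -0.04, 0.014], 0.59), ([0.297, 0.131, 0.01], 0.38)]
side catch [([0.523, -0.314, 0.05], 0.67)]
side dock [([0.52, -0.29, 0.001], 0.85)]
```

View pics/top3.png

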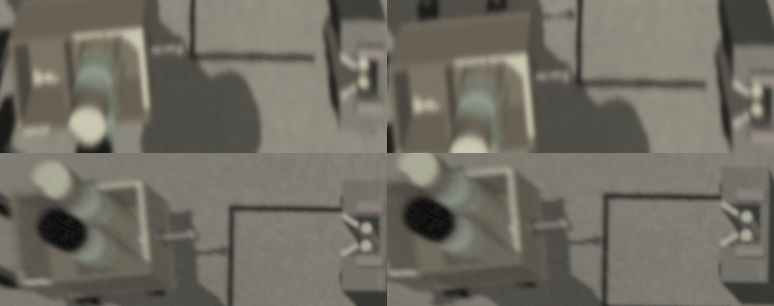

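The rectified view has the ball at about (566,76) and (563,225) and the dock rollers ahead at (758,103). The pose agrees with the tool estimate, and both castors trail. The caddy is 10 mm off the axis and converging at 6.3°, so I steer an arc back to square.

```bash
python3 -m crank '[[40,-5,0.1,0,0,0,0.0035],[40,-6,0.13,0,0,0,0.0037],[40,-6,0.13,0,0,0,0.0037],[40,-6,0.13,0,0,0,0.0037],[40,-6,0.13,0,0,0,0.0037],[40,-6,0.13,0,0,0,0.0037],[40,-6,0.13,0,0,0,0.0037],[40,-6,0.13,0,0,0,0.0037],[40,-6,0.13,0,0,0,0.0037],[40,-6,0.13,0,0,0,0.0037]]'
python3 -m crank '[[40,-6,0.13,0,0,0,0.0037],[40,-6,0.13,0,0,0,0.0037],[40,-6,0.13,0,0,0,0.0037],[40,-6,0.13,0,0,0,0.0037],[40,-6,0.13,0,0,0,0.0037],[40,-6,0.13,0,0,0,0.0037],[40,-6,0.13,0,0,0,0.0037],[40,-6,0.13,0,0,0,0.0037],[40,-5,0.1,0,0,0,0.0034],[40,-3,0.1,0,0,0,0.003]]'
python3 - <<'E'
from h import *
a=[]
for c in ['scene','side']:
    p,_=snap(c,c+'4.png'); p=p[:,:,::-1].copy()
    for n in ['caddy_tail','caddy_nose','stud_ball','catch']:
        print(c,n,[(np.round(r['xyz'],3).tolist(),round(r['p'],2)) for r in spotter.pinpoint(n,c) if r['xyz'][0]>.42])
    a.append(warp(c,p,.44,.61,-.36,-.02,.048,2000))
cv2.imwrite('pics/top4.png',cv2.resize(np.vstack(a),None,fx=.85,fy=.85))
E
```

```text
time_s: 12.95
tcp_pos: [0.5191, 0.0199, 0.0413]
orientation: [180.0, 0.0, 93.3]
contact_force: [0.5, 2.4, 1.0]
gripper_width: 0.0722
grip_force: 0.8
time_s: 14.2
tcp_pos: [0.5226, -0.0361, 0.0413]
orientation: [-180.0, 0.0, 91.2]
contact_force: [-1.0, 1.8, 0.8]
gripper_width: 0.0722
grip_force: 0.7
scene caddy_tail [([0.525, -0.048, 0.054], 0.83)]
scene caddy_nose [([0.53, -0.193, 0.048], 0.62)]
scene stud_ball [([0.528, -0.23, 0.046], 0.57)]
scene catch [([0.521, -0.319, 0.047], 0.71), ([0.548, -0.142, 0.037], 0.39), ([0.524, -0.075, 0.015], 0.2), ([0.528, -0.226, 0.042], 0.16)]
side caddy_tail [([0.521, -0.049, 0.054], 0.67)]
side caddy_nose [([0.753, 0.044, -0.001], 0.68), ([0.529, -0.198, 0.045], 0.6)]
side stud_ball [([0.527, -0.234, 0.044], 0.87)]
side catch [([0.523, -0.315, 0.048], 0.95), ([0.525, -0.073, 0.013], 0.41)]
```

View pics/top4.png

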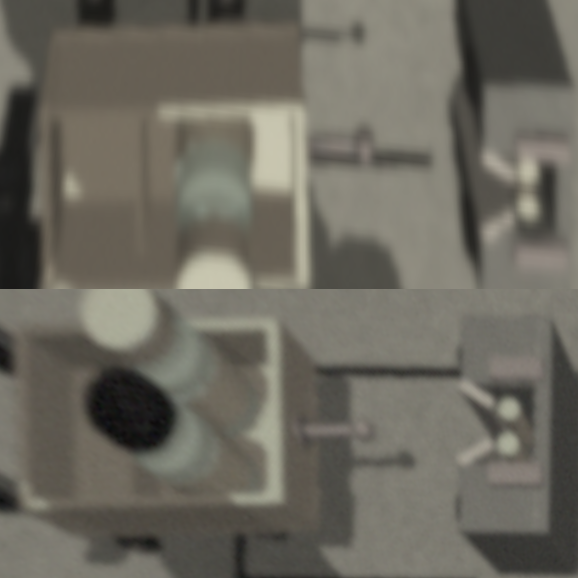

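The views show the ball at (368,155) and (368,430), lined up with the rollers at (525,190) and (508,425). The remaining error is 2.1° and 1–2 mm, so I finish the arc.

```bash
python3 -m crank '[[40,-5,0.1,0,0,0,0.0031],[40,-6,0.1,0,0,0,0.0034],[40,-6,0.1,0,0,0,0.0034],[40,-6,0.1,0,0,0,0.0034],[40,-6,0.1,0,0,0,0.0034],[40,-6,0.1,0,0,0,0.0034],[40,-6,0.1,0,0,0,0.0034],[40,-5,0.1,0,0,0,0.0034],[40,-4,0.1,0,0,0,0.0034],[40,-3,0.1,0,0,0,0.0034]]'
python3 - <<'E'
from h import *
for c in ['scene','side']:
    p,_=snap(c,c+'5.png'); p=p[:,:,::-1].copy()
    for n in ['caddy_tail','caddy_nose','stud_ball','catch']:
        print(c,n,[(np.round(r['xyz'],3).tolist(),round(r['p'],2)) for r in spotter.pinpoint(n,c) if r['xyz'][0]>.42])
E
```

```text
time_s: 15.95
tcp_pos: [0.524, -0.0889, 0.0413]
orientation: [-180.0, 0.0, 89.3]
contact_force: [0.5, 2.0, -0.2]
gripper_width: 0.072
grip_force: 0.7
scene caddy_tail [([0.523, -0.1, 0.057], 0.56)]
scene caddy_nose [([0.527, -0.25, 0.049], 0.89)]
scene stud_ball [([0.525, -0.282, 0.048], 0.82)]
scene catch [([0.525, -0.285, -0.002], 0.46)]
side caddy_tail [([0.52, -0.105, 0.056], 0.92)]
side caddy_nose [([0.521, -0.252, 0.046], 0.61)]
side stud_ball [([0.522, -0.284, 0.047], 0.77)]
side catch [([0.522, -0.316, 0.049], 0.61), ([0.761, -0.144, 0.002], 0.22)]
```

```bash
python3 -m crank '[[40,-3,0,0,0,0,0],[40,-3,0,0,0,0,0],[40,-3,0,0,0,0,0],[40,-3,0,0,0,0,0],[40,-3,0,0,0,0,0],[40,-3,0,0,0,0,0],[40,-2,0,0,0,0,0],[40,-2,0,0,0,0,0],[40,-1,0,0,0,0,0],[40,-1,0,0,0,0,0]]'
python3 -m crank '[[40,-1,0,0,0,0,0],[40,-1,0,0,0,0,0],[40,-1,0,0,0,0,0],[40,0,0,0,0,0,0]]'
```

```text
time_s: 17.7
tcp_pos: [0.5237, -0.1126, 0.0413]
orientation: [-180.0, -0.0, 89.3]
contact_force: [0.3, 1.5, 0.5]
gripper_width: 0.0718
grip_force: 0.7
time_s: 18.2
tcp_pos: [0.5236, -0.1159, 0.0412]
orientation: [-180.0, 0.0, 89.3]
contact_force: [0.7, 1.3, -0.1]
gripper_width: 0.0721
grip_force: 0.4
```

```bash
for i in 1 2 3; do python3 -m crank '[[40,-1,0,0,0,0,0],[40,-1,0,0,0,0,0],[40,0,0,0,0,0,0]]' | egrep 'tcp|contact'; done
```

```text
tcp_pos: [0.5235, -0.1178, 0.0412]
contact_force: [0.6, 1.2, -0.7]
tcp_pos: [0.5235, -0.1198, 0.0412]
contact_force: [-0.1, 0.8, 0.2]
tcp_pos: [0.5235, -0.1214, 0.0412]
contact_force: [0.2, 2.3, 0.4]
```

```bash
python3 -m crank '[[40,-1,0,0,0,0,0],[40,0,0,0,0,0,0]]' | egrep 'tcp|contact';python3 -m crank '[[40,-1,0,0,0,0,0],[40,0,0,0,0,0,0]]' | egrep 'tcp|contact';python3 -m crank '[[40,-1,0,0,0,0,0],[40,0,0,0,0,0,0]]' | egrep 'tcp|contact'
```

```text
tcp_pos: [0.5235, -0.122, 0.0413]
contact_force: [-0.4, 4.8, 0.8]
tcp_pos: [0.5235, -0.1224, 0.0413]
contact_force: [-0.2, 6.3, 0.6]
tcp_pos: [0.5235, -0.1231, 0.0413]
contact_force: [0.1, 8.0, 0.4]
```

```bash
python3 -m crank '[[40,-1,0,0,0,0,0],[40,0,0,0,0,0,0]]' | egrep 'tcp|contact';python3 -m crank '[[40,-0.5,0,0,0,0,0],[40,0,0,0,0,0,0]]' | egrep 'tcp|contact';python3 -m crank '[[40,-0.5,0,0,0,0,0],[40,0,0,0,0,0,0]]' | egrep 'tcp|contact'
```

```text
tcp_pos: [0.5235, -0.1243, 0.0412]
contact_force: [-1.1, 6.5, 1.2]
tcp_pos: [0.5235, -0.1251, 0.0412]
contact_force: [-0.6, 5.9, 0.6]
tcp_pos: [0.5234, -0.1261, 0.0412]
contact_force: [-0.7, 4.4, 0.4]
```

```bash
python3 -m crank '[[40,-0.5,0,0,0,0,0],[40,0,0,0,0,0,0]]' | egrep 'tcp|contact';python3 -m crank '[[40,-0.5,0,0,0,0,0],[40,0,0,0,0,0,0]]' | egrep 'tcp|contact';python3 -m crank '[[40,-1,0,0,0,0,0],[40,0,0,0,0,0,0]]' | egrep 'tcp|contact'
```

```text
tcp_pos: [0.5235, -0.1277, 0.0412]
contact_force: [-0.2, 1.8, -0.3]
tcp_pos: [0.5235, -0.1284, 0.0413]
contact_force: [-0.1, 0.1, 0.3]
tcp_pos: [0.5236, -0.1292, 0.0413]
contact_force: [-0.4, -0.4, -0.1]
```

```bash
python3 - <<'E'
from h import *
for c in ['scene','side']:
    p,_=snap(c,c+'6.png'); p=p[:,:,::-1].copy()
    for n in ['caddy_tail','caddy_nose','caddy']:
        print(c,n,[(np.round(r['xyz'],3).tolist(),round(r['p'],2)) for r in spotter.pinpoint(n,c) if r['xyz'][0]>.42])
E
```

```text
scene caddy_tail [([0.525, -0.14, 0.055], 0.62)]
scene caddy_nose [([0.528, -0.293, 0.049], 0.68)]
scene caddy [([0.528, -0.22, -0.003], 0.79), ([0.563, -0.246, 0.011], 0.69)]
side caddy_tail [([0.522, -0.145, 0.056], 0.8)]
side caddy_nose [([0.521, -0.291, 0.044], 0.75)]
side caddy [([0.518, -0.219, -0.001], 0.84)]
```

```bash
python3 -m crank '[[40,-1,0,0,0,0,0],[40,0,0,0,0,0,0]]' | egrep 'tcp|contact';python3 -m crank '[[40,-1,0,0,0,0,0],[40,0,0,0,0,0,0]]' | egrep 'tcp|contact';python3 -m crank '[[40,-1,0,0,0,0,0],[40,0,0,0,0,0,0]]' | egrep 'tcp|contact|orie'
```

```text
tcp_pos: [0.5235, -0.1298, 0.0413]
contact_force: [-0.3, 0.7, 0.3]
tcp_pos: [0.5235, -0.1308, 0.0413]
contact_force: [-0.7, 0.3, -0.1]
tcp_pos: [0.5235, -0.1313, 0.0413]
orientation: [-180.0, -0.0, 89.3]
contact_force: [-0.2, 1.9, 0.7]
```

```bash
python3 -m crank '[[40,-1,0,0,0,0,0],[40,0,0,0,0,0,0]]' | egrep 'tcp|contact';python3 -m crank '[[40,-1,0,0,0,0,0],[40,0,0,0,0,0,0]]' | egrep 'tcp|contact';python3 -m crank '[[40,-1,0,0,0,0,0],[40,0,0,0,0,0,0]]' | egrep 'tcp|contact|orie'
```

```text
tcp_pos: [0.5235, -0.1313, 0.0413]
contact_force: [-0.7, 5.2, 0.5]
tcp_pos: [0.5235, -0.1313, 0.0413]
contact_force: [-1.0, 7.4, 0.9]
tcp_pos: [0.5235, -0.1313, 0.0413]
orientation: [-180.0, -0.2, 89.4]
contact_force: [-0.1, 10.4, 1.5]
```

```bash
python3 -m crank '[[40,0,0,0,0,0,0],[40,0,0,0,0,0,0],[40,0,0,0,0,0,0],[40,0,0,0,0,0,0]]' | egrep 'tcp|contact|grip';python3 -m crank '[[40,0,0,0,0,0,0],[40,0,0,0,0,0,0],[40,0,0,0,0,0,0],[40,0,0,0,0,0,0],[40,0,0,0,0,0,0],[40,0,0,0,0,0,0]]' | egrep 'tcp|contact|grip'
python3 - <<'E'
from h import *
a=[]
for c in ['scene','side']:
    p,_=snap(c,c+'7.png'); p=p[:,:,::-1].copy()
    a.append(warp(c,p,.44,.61,-.37,-.08,.07,2000))
    for n in ['caddy_tail','caddy_nose']:
        print(c,n,[(np.round(r['xyz'],3).tolist(),round(r['p'],2)) for r in spotter.pinpoint(n,c) if r['xyz'][0]>.42])
cv2.imwrite('pics/top7.png',cv2.resize(np.vstack(a),None,fx=.85,fy=.85))
E
```

```text
tcp_pos: [0.5235, -0.1313, 0.0413]
contact_force: [-0.6, 9.9, 1.1]
gripper_width: 0.0716
grip_force: 5.2
tcp_pos: [0.5235, -0.1313, 0.0413]
contact_force: [-1.1, 10.1, 0.7]
gripper_width: 0.0717
grip_force: 5.2
scene caddy_tail [([0.526, -0.143, 0.054], 0.8)]
scene caddy_nose [([0.523, -0.295, 0.05], 0.84), ([0.518, -0.316, 0.046], 0.61)]
side caddy_tail [([0.518, -0.144, 0.053], 0.93)]
side caddy_nose []
```

View pics/top7.png

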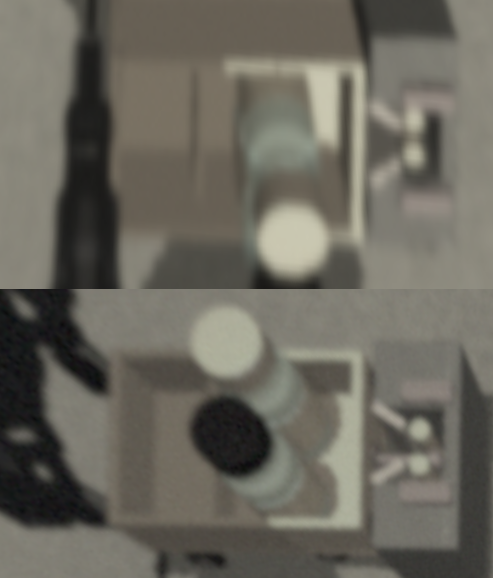

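The nose edge at (363,152) and (361,438) is centred and parallel to the dock, and the jars are standing. About 10 N was held for over 1 s. Now I let go and draw clear.

```bash
python3 -m crank '[[40,2,0,0,0,0,0],[40,4,0,0,0,0,0],[40,8,0,0,0,0,0],[40,15,0,0,0,0,0],[40,25,0,0,0,0,0],[40,20,0,-20,0,0,0],[40,0,0,-40,0,0,0],[40,0,0,-40,0,0,0],[40,0,0,0,0,0,0],[40,0,0,0,0,0,0]]'
python3 - <<'E'
from h import *
for c in ['scene','side']:
    p,_=snap(c,c+'8.png'); p=p[:,:,::-1].copy()
    for n in ['caddy_tail','caddy_nose','caddy','vial_a']:
        print(c,n,[(np.round(r['xyz'],3).tolist(),round(r['p'],2)) for r in spotter.pinpoint(n,c) if r['xyz'][0]>.42])
E
```

```text
time_s: 26.28
tcp_pos: [0.5243, -0.0603, 0.1419]
orientation: [180.0, 0.0, 89.3]
contact_force: [-0.1, -0.8, 0.6]
gripper_width: 0.0721
grip_force: 0.0
scene caddy_tail [([0.525, -0.146, 0.055], 0.59)]
scene caddy_nose []
scene caddy [([0.526, -0.221, -0.001], 0.91)]
scene vial_a [([0.501, -0.241, 0.038], 0.81), ([0.544, -0.241, 0.033], 0.67)]
side caddy_tail [([0.52, -0.145, 0.054], 0.63), ([0.522, -0.222, 0.002], 0.24)]
side caddy_nose []
side caddy [([0.52, -0.218, 0.001], 0.8)]
side vial_a [([0.548, -0.24, 0.042], 0.84), ([0.5, -0.238, 0.038], 0.82)]
```

The caddy stayed home, with its tail at y ≈ -0.145 and both jars upright. I hand in.

```bash
python3 -c "
from h import *
print(order.close_job())"
```

```text
the job is handed in; nothing more can be done
None
```

The job is handed in: the caddy is snapped into the catch with its nose on the stops, was leaned on with about 10 N for over a second, and the hand is clear with both jars standing; the interface returned no verdict.

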